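# Take the wood sample off the display prong and stand it in the holder

## Task

Take the dark wood finish sample off the display stand: lift its top end just enough, as you slide it outward, for its window to pass over the prong's upturned tip, and be gentle, because the prong is springy and must never be pushed or pulled with more than 6 N. Then stand the sample upright in the groove of the wooden holder, right way up with its foot fully down on the groove floor and about midway along the groove, and let go. Leave the mug, the spectacle case and the brass dish as they are.

Things in the scene. Friction and masses are not known exactly. Their poses are not given: they have to be found in the camera images.
- stand: Steel display stand fixed to the table: round base 104 mm across, 14 mm post with a block (18 x 20 mm, top at z = 166 mm) that holds the prong, pointing along the stand's -x axis, level. Origin: centre of the base underside, on the post axis. More than 6 N on any part of it is damage. The prong gives up and down like a spring, 3 to 8 N per mm at its outer part; sideways and lengthwise it is stiff.
- prong_root (a point): Where the prong's centre line meets the post axis, 155 mm up. The prong, a 4 mm round rod, runs along the stand's -x: straight for 65 to 110 mm from here, then bent up: a straight tip 42 mm long rising at 29 to 47 degrees. Both vary and are not measured: find them by feel or eye. It ends at most 149 mm out and 32 mm above this point.
- sample: Dark wood board, 4 mm thick (its x), 60 mm wide (y), 135 mm tall (z), 28 to 53 g. Origin: centre of its bottom edge. It hangs on the prong by its window, 43 to 57 mm from the post axis, its faces within 10 degrees of square to the prong. Grip its plain top end (53 mm high, above the window) from above across the 4 mm thickness.
- window (a point): Centre of the sample's window, 76.25 mm above its bottom edge: a hole 16 mm wide and 11.5 mm high, through the board. At the start its upper edge rests on top of the prong. Lifting by 3.7 mm puts the rod at mid window; an upright board has 3.7 mm of play above and below the straight rod, about 0.6 mm each way on the steepest tip.
- holder: Oak holder fixed to the table, 70 x 110 mm, 30 mm high. Origin: centre of its underside. A groove 8 mm wide and 18 mm deep, open at both ends, runs its full length along its y axis at x = 0; its floor is 12 mm above the table. The sample stands in it with its thickness across the groove, either face forward, and may lean on its wall.
- cup: White mug, 80 mm across, 75 mm high, standing on a 48 mm high pile of three books (145 x 170 mm) that is fixed, beyond the work. Origin: centre of its underside. Leave alone.
- case: Tan leather spectacle case, 60 x 155 x 36 mm, lying on the table. Origin: centre of its underside. Leave alone.
- dish: Brass dish 100 mm across and 22 mm high on the table. Origin: centre of its underside. Leave alone.
Mind the look-alikes: they are no part of the job. What is meant by the sample is not red, and is the smaller of those in its own colour.

How it is judged:
By the outcome, as a careful person would: the job done as asked, in the order asked, and still so for the second after the job is handed in, with the robot touching nothing.
It also fails if it takes over 70 s, if anything falls off the work surface, if the arm or the gripper's body presses on something with over 40 N, if the wrist force passes 120 N, or if a joint passes its speed limit or range.

## Robot

A 7-joint arm with a two-finger parallel gripper is mounted at the origin on the work surface. World frame = base frame: x ahead of the robot, y to its left, z up, the work surface at z = 0. Lengths are in m, angles in rad, forces in N, time in s.
With the tool pointing down it reaches from about 0.425 to 0.875 m from the base axis. Payload 4.7 kg.
Tool frame: the origin (TCP) lies at the very end of the fingers, on their centre line; the grasp point (between the pads) lies 19 mm behind it (tcp_to_grasp is the z of the grasp point in the tool frame, in m); z points along the fingers, y is the line along which they close (so a half turn about z gives the same grasp; the last joint's range is limited). The gripper opens to 85 mm and grips with 20 to 120 N. Pads are 22 mm wide; open, the fingers measure 114 mm over their backs; the gripper's body (76 mm by 85 mm) begins 54 mm behind the grasp point. The pads swing forward as they close: fully open they stand 13 mm farther back than shut.
Start: joints at [-1.308, 0.321, -0.07, 1.45, 0.023, 1.371, -0.057], TCP at [0.16, 0.63, 0.231] pointing down, gripper open.
Joint ranges: [-2.86, 2.86], [-0.3, 2.09], [-1.38, 1.24], [0.06, 2.45], [-1.56, 4.7], [0.09, 2.05], [-2.69, 2.69]. Speed limits (rad/s): [2.57, 2.57, 3.14, 3.14, 3.14, 3.14, 3.14].

## Interface

Orientations are given as a 3x3 rotation matrix whose columns are the frame's x, y, z axes.
In Python, from plant import * gives the robot as it stands.
- The arm moves only by the tool arm_command, never from a script. Its argument "moves" is one flat list of numbers, 7 for each row, row after row: the closure, from 0 (fully open) to 1 (shut), then the shift along the tool's x, y, z as a fraction of full scale, then the turn, a rotation vector about the tool's x, y, z as a fraction of full scale. A call has exactly 10 rows; each row shifts and turns the commanded pose from where the row before left it, along the tool's axes as they then stand; what a row does not reach is not made up. Full scale, the value 1, is 30 mm for a shift and 180 degrees for a turn. A row lasts 1/10 s, in which the tool goes at most 50 mm and 8.59 degrees, less where a joint would pass 70% of its speed; a pose out of reach is approached as far as the arm can. A call with a number of a shift or a turn outside -1 to 1 is refused whole. A call with a gripper value outside its range is refused whole. The fingers move at their own pace and stop on an object; "newtons" is the grip in N (left out, the last holds). Time passes only in rows, so rows that do not move let the fingers close, or fill a call up. It gives the time, the measured TCP pose, the force, the opening and the grip force at its end, in the units of the state.
- observe(): the state, without advancing time (a new reading comes with each control period).
- grab_frame(name): name is "side" or "top" or "wrist"; returns the picture (400x640x3 uint8, blue, green, red); there is no depth.
- calibration(name): a dict with "fx", "fy", "cx", "cy" (pixels), "R" (3x3) and "t" (3): a world point X has camera coordinates R X + t; the wrist camera has in their place "T_tool_cam" (4x4, takes a point from camera to tool coordinates, whose origin is the TCP and whose axes are the flange's). Camera axes: x right, y down, z forward; pixel columns grow to the right and rows downward; lengths in m; the calibration is good to about 2 mm. A picture is of the moment at which its call begins: read the wrist's pose just before it. calibration takes no time and is no camera call.
- finish_job(): hands the job in; it is judged then, once.
Trained networks look in the newest picture that a camera, given by its name, has taken for a name from the list of things; names that differ only in an ending like _2 or _b are one class to them, and where a whole thing is asked for, a point or a joint stands for the part that bears it (a point fixed in the world has none). Each returns a list of dicts, best first, with "score" (0 to 1); they miss things now and then, are a little off and sometimes report something else, mostly with a low value. They report only what shows in the picture. A call takes as long as a camera call. They do not tell look-alikes from the thing itself.
- boxes_of(query, camera): "at" ([column, row] in pixels, amid what is visible of it).
- pinpoint(query, camera): "at" ([column, row] in pixels: a listed point, or the origin of a listed thing).
The state is a dict: "time": time; "qpos": joint angles; "qd": joint speeds; "joint_torque": joint torques, N m; "tool_pos": TCP position; "orientation": TCP orientation; "force": force on the tool from outside, world axes, zero at the start; "moment": the same for the moment, N m; "gripper_width": opening from 0.0 (shut) to 1.0 (fully open); "finger_force": force on a finger pad.
Only numpy, scipy, OpenCV 4.12 (cv2) and the standard library are available. Lean on these libraries where they do the work, as an engineer would, in place of code of your own. Each camera call takes 0.05 s, during which the arm holds its last target. There are 200 camera calls.

## Working session

There is one attempt and no reset: what is moved stays moved. The work goes in short steps, Python scripts to look and compute and a tool call to move; the robot and the scene stay as the last step left them, time stands still between calls to the robot, and variables do not carry over. Pictures are saved under pics/ and viewed, at most 10 in all, crops included, and the job is handed in when it is done.

Besides the shell and the picture viewer there is one more tool, called after ">>>" as a command line: name --argument value ..., lists and objects as JSON in quotes. arm_command: Moves the arm, as the interface text tells. Its arguments: {"type":"object","properties":{"moves":{"type":"array"},"newtons":{"type":"number"}},"required":["moves"]}

```bash
mkdir -p pics; ls
python3 - <<'E'
from plant import *
import cv2,numpy as np
s=observe();print(s['time'],s['tool_pos'],s['orientation'],s['force'],s['gripper_width'])
for c in['side','top']:
    im=grab_frame(c);cv2.imwrite(f'pics/{c}0.png',im)
    k=calibration(c);print(c,k)
    for q in['stand','prong_root','sample','window','holder','cup','case','dish']:
        print(q,[(np.round(d['at']).tolist(),round(d['score'],2)) for d in pinpoint(q,c)][:5])
print(calibration('wrist'))
E
```

```text
pics
0.0 [0.15998204 0.6294558  0.23025414] [[-9.69202121e-01  2.46266334e-01 -3.75297870e-04]
 [ 2.46266606e-01  9.69200424e-01 -1.81571260e-03]
 [-8.34100312e-05 -1.85221584e-03 -9.99998281e-01]] [-0.25623035  0.11403178  0.71227363] 1.0002524235573154
side {'fx': 478.75690151504773, 'fy': 478.75690151504773, 'cx': 320.22137148571665, 'cy': 203.4245600853391, 'R': array([[ 0.90455056,  0.42635662, -0.00288238],
       [ 0.26106514, -0.5591907 , -0.78686133],
       [-0.33709534,  0.71100337, -0.61712311]]), 't': array([-0.53916228, -0.06343969,  1.66510653])}
stand [([354.0, 203.0], 0.71)]
prong_root [([357.0, 164.0], 0.77)]
sample [([325.0, 225.0], 0.73), ([345.0, 186.0], 0.51)]
window [([326.0, 205.0], 0.66), ([345.0, 164.0], 0.65), ([322.0, 157.0], 0.64)]
holder [([299.0, 290.0], 0.55)]
cup [([366.0, 228.0], 0.83)]
case [([342.0, 160.0], 0.81)]
dish [([198.0, 329.0], 0.58), ([355.0, 204.0], 0.25)]
top {'fx': 390.8542236966824, 'fy': 390.8542236966824, 'cx': 314.1263163265636, 'cy': 201.05378702427794, 'R': array([[-0.08768837, -0.99614291, -0.00317183],
       [-0.9758256 ,  0.0
[... 250 characters left out ...]
0], 0.3)]
sample [([223.0, 258.0], 0.72), ([244.0, 212.0], 0.71)]
window [([242.0, 210.0], 0.57), ([217.0, 257.0], 0.55)]
holder [([377.0, 192.0], 0.91)]
cup [([298.0, 166.0], 0.83)]
case [([172.0, 265.0], 0.59)]
dish [([461.0, 238.0], 0.67)]
{'fx': 321.71234641589047, 'fy': 321.71234641589047, 'cx': 320.1075152335475, 'cy': 198.510409599459, 'T_tool_cam': array([[-2.40692442e-04, -9.52951916e-01, -3.03121408e-01,
         7.79283680e-02],
       [ 9.99999969e-01, -2.11496932e-04, -1.29143068e-04,
        -9.09955406e-05],
       [ 5.89578862e-05, -3.03121430e-01,  9.52951938e-01,
        -1.42187484e-01],
       [ 0.00000000e+00,  0.00000000e+00,  0.00000000e+00,
         1.00000000e+00]])}
```

View pics/side0.png

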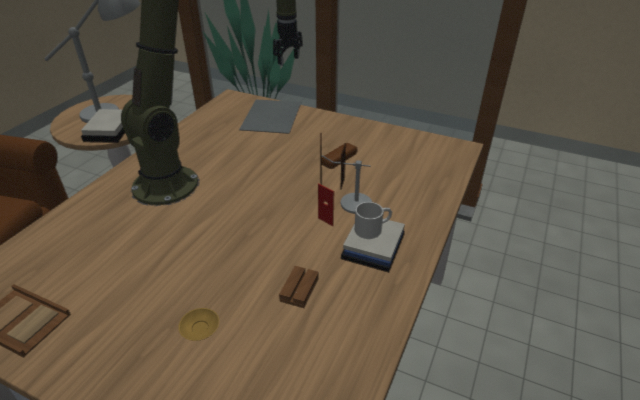

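View pics/top0.png

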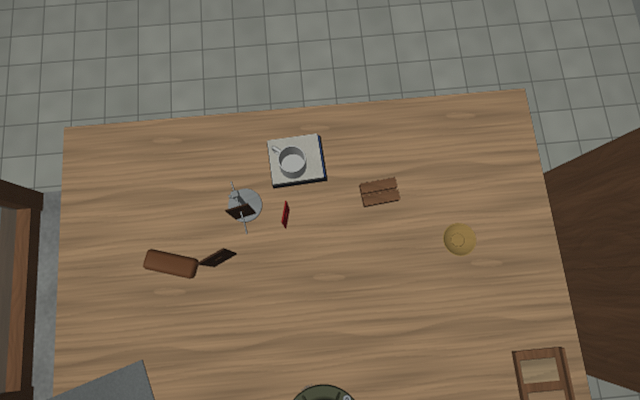

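Run:
```python
import cv2,numpy as np
a=cv2.imread('pics/side0.png')[120:240,290:400];b=cv2.imread('pics/top0.png')[170:280,140:310]
a=cv2.resize(a,None,fx=5,fy=5,interpolation=3)[:560,:400] if 0 else cv2.resize(a,(396,432),interpolation=2)
b=cv2.resize(b,(400,259),interpolation=2)
c=np.zeros((432,800,3),np.uint8);c[:,:396]=a;c[:259,400:]=b
cv2.imwrite('pics/crop1.png',np.clip(c*1.5,0,255).astype(np.uint8))
```

```text
(no output)
```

View pics/crop1.png

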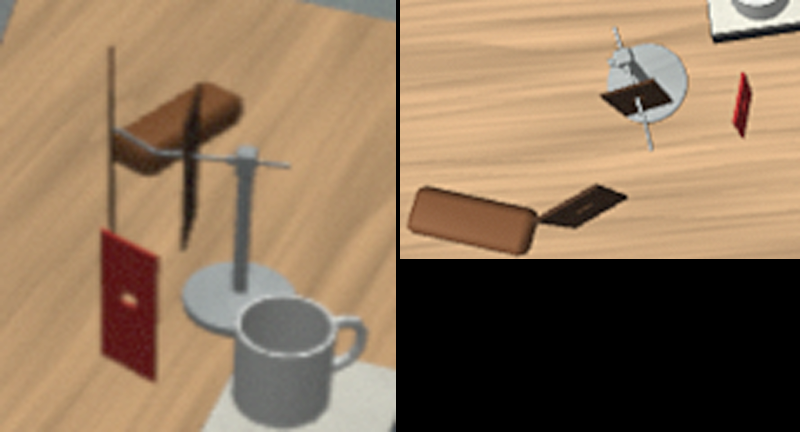

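```bash
cat > h.py <<'E'
from plant import *
import cv2,numpy as np
def ray(c,p,T=None):
    k=calibration(c);d=np.array([(p[0]-k['cx'])/k['fx'],(p[1]-k['cy'])/k['fy'],1.])
    if c=='wrist':
        R,t=T;M=k['T_tool_cam'];return R@M[:3,3]+t,R@M[:3,:3]@d
    R=k['R'];return -R.T@k['t'],R.T@d
def atz(c,p,z,T=None):
    o,d=ray(c,p,T);return o+d*(z-o[2])/d[2]
def tri(*cs):
    A=np.zeros((3,3));b=np.zeros(3)
    for c in cs:
        o,d=ray(*c);d=d/np.linalg.norm(d);P=np.eye(3)-np.outer(d,d);A+=P;b+=P@o
    x=np.linalg.solve(A,b);e=[np.linalg.norm(np.cross(x-ray(*c)[0],ray(*c)[1]/np.linalg.norm(ray(*c)[1]))) for c in cs];return x.round(4),np.round(e,4)
def proj(c,X,T=None):
    k=calibration(c)
    if c=='wrist':
        R,t=T;M=k['T_tool_cam'];x=M[:3,:3].T@(R.T@(np.array(X)-t)-M[:3,3])
    else: x=k['R']@X+k['t']
    return np.array([k['fx']*x[0]/x[2]+k['cx'],k['fy']*x[1]/x[2]+k['cy']]).round(1)
def wp():
    s=observe();return np.array(s['orientation']),np.array(s['tool_pos'])
E
python3 - <<'E'
from h import *
print('root',tri(('top',(236,196)),('side',(357,164))),atz('top',(236,196),.155))
print('stand',atz('side',(354,203),0),atz('top',(245,204),0))
print('window',tri(('top',(242,210)),('side',(345,164))))
f=lambda x,y:(140+(x-400)*170/400,170+y*110/259)
g=lambda x,y:(290+x*110/396,120+y*120/432)
print('tip',f(651,149),g(115,129),tri(('top',f(651,149)),('side',g(115,129))))
print('bend',g(160,152))
print('boardtop corners',f(602,97),f(655,80), atz('top',f(602,97),.21),atz('top',f(655,80),.21))
print('big',tri(('top',(217,257)),('side',(322,157))))
print('bigtop',atz('top',f(540,218),.2),atz('top',f(598,185),.2),atz('top',f(576,227),.0),atz('top',f(627,196),.0))
print('red',tri(('top',(285,210)),('side',(326,205))),[atz('top',p,0) for p in[(285,214)]])
print('holder',atz('top',(377,192),0),atz('side',(299,290),0),[atz('top',p,.03) for p in[(359,183),(396,178),(400,199),(362,207)]])
print('case',atz('top',(172,265),0),'dish',atz('top',(461,238),0),'cup',atz('top',(298,166),.048))
E
```

```text
root (array([0.6358, 0.1798, 0.1569]), array([0.0017, 0.0017])) [0.63472266 0.17923891 0.155     ]
stand [0.63260923 0.18440274 0.        ] [0.64367331 0.18198763 0.        ]
window (array([0.5988, 0.1675, 0.1534]), array([0.0037, 0.0037]))
tip (246.675, 233.28185328185327) (321.94444444444446, 155.83333333333334) (array([0.5298, 0.1532, 0.1741]), array([0.0005, 0.0005]))
bend (334.44444444444446, 162.22222222222223)
boardtop corners (225.85, 211.1969111969112) (248.375, 203.97683397683397) [0.58486337 0.19624055 0.21      ] [0.59836242 0.13872276 0.21      ]
big (array([0.4829, 0.2505, 0.1004]), array([0.0019, 0.0019]))
bigtop [0.46330559 0.26897578 0.2       ] [0.49252276 0.20665441 0.2       ] [0.46233676 0.28153125 0.        ] [0.49560194 0.21532558 0.        ]
red (array([0.5959, 0.0534, 0.0745]), array([0.005, 0.005])) [array([0.60172706, 0.06172531, 0.        ])]
holder [ 0.64539707 -0.22658502  0.        ] [ 0.64135282 -0.22975415  0.        ] [array([ 0.67154459, -0.17025856,  0.03      ]), array([ 0.67715504, -0.28375532,  0.03      ]), array([ 0.61148576, -0.28726835,  0.03      ]), array([ 0.59727   , -0.17100858,  0.03      ])]
case [0.47769773 0.40857881 0.        ] dish [ 0.48170146 -0.46171246  0.        ] cup [0.73579622 0.00906486 0.048     ]
```

The two dark boards are the one on the prong (top 242,210; side 345,165) and a taller one standing by the case (top 218,258; side 321,160). The red one (top 285,214) is out. The crop confirms that the board hanging on the prong is the smaller dark one, so that is the sample. Next I move in for a close tilted look along the prong's side.

```bash
cat >> h.py <<'E'
from scipy.spatial.transform import Rotation as Ro
def head(psi,tilt=0):
    "tool y at heading psi (deg), pointing down, then turned by tilt deg about tool y"
    p=np.radians(psi);y=np.array([np.cos(p),np.sin(p),0]);z=np.array([0,0,-1.]);R=np.c_[np.cross(y,z),y,z]
    return R@Ro.from_euler('y',tilt,degrees=True).as_matrix()
def plan(Rt,tt,n,R0=None,t0=None):
    R,t=wp() if R0 is None else (R0,t0)
    w=Ro.from_matrix(R.T@Rt).as_rotvec(); st=(tt-t)/n
    print('turn',(w/np.pi/n).round(4),'deg/row',np.degrees(np.linalg.norm(w))/n,'mm/row',np.linalg.norm(st)*1e3)
    for i in range(n):
        print((R.T@st/.03).round(3).tolist(),(w/np.pi/n).round(4).tolist());R=R@Ro.from_rotvec(w/n).as_matrix()
E
python3 - <<'E'
from h import *
M=calibration('wrist')['T_tool_cam']
R=head(14.3,35)
P=np.array([.575,.165,.165]);
C=P-.27*(R@M[:3,:3]@np.array([0,-.15,1]))
t=C-R@M[:3,3];print(R.round(3),C,t, proj('wrist',P,(R,t)))
plan(R,t,20)
E
```

```text
[[-0.202  0.969 -0.142]
 [ 0.794  0.247  0.556]
 [ 0.574  0.    -0.819]] [0.60446631 0.04950554 0.4106278 ] [0.60017762 0.06669918 0.24945676] [320.1 150.3]
turn [-0.0052  0.0088  0.0165] deg/row 3.4928293017598016 mm/row 35.75183027914372
[-0.942, -0.729, -0.03] [-0.0052, 0.0088, 0.0165]
[-0.977, -0.679, -0.068] [-0.0052, 0.0088, 0.0165]
[-1.009, -0.626, -0.106] [-0.0052, 0.0088, 0.0165]
[-1.036, -0.571, -0.144] [-0.0052, 0.0088, 0.0165]
[-1.06, -0.514, -0.182] [-0.0052, 0.0088, 0.0165]
[-1.08, -0.455, -0.219] [-0.0052, 0.0088, 0.0165]
[-1.095, -0.394, -0.256] [-0.0052, 0.0088, 0.0165]
[-1.106, -0.333, -0.292] [-0.0052, 0.0088, 0.0165]
[-1.113, -0.27, -0.328] [-0.0052, 0.0088, 0.0165]
[-1.116, -0.207, -0.362] [-0.0052, 0.0088, 0.0165]
[-1.115, -0.143, -0.396] [-0.0052, 0.0088, 0.0165]
[-1.109, -0.078, -0.428] [-0.0052, 0.0088, 0.0165]
[-1.099, -0.014, -0.46] [-0.0052, 0.0088, 0.0165]
[-1.085, 0.051, -0.489] [-0.0052, 0.0088, 0.0165]
[-1.067, 0.115, -0.518] [-0.0052, 0.0088, 0.0165]
[-1.045, 0.178, -0.544] [-0.0052, 0.0088, 0.0165]
[-1.019, 0.241, -0.569] [-0.0052, 0.0088, 0.0165]
[-0.989, 0.303, -0.592] [-0.0052, 0.0088, 0.0165]
[-0.955, 0.363, -0.614] [-0.0052, 0.0088, 0.0165]
[-0.917, 0.422, -0.633] [-0.0052, 0.0088, 0.0165]
```

Run:
```python
from h import *
M=calibration('wrist')['T_tool_cam']
R=head(14.3,-35)
P=np.array([.575,.165,.165]);
C=P-.27*(R@M[:3,:3]@np.array([0,-.15,1]))
t=C-R@M[:3,3];print(R.round(3),C,t, proj('wrist',P,(R,t)))
plan(R,t,20)
```

```text
[[-0.202  0.969  0.142]
 [ 0.794  0.247 -0.556]
 [-0.574  0.    -0.819]] [0.52808386 0.34916585 0.36101547] [0.56408336 0.20830258 0.28924018] [320.1 150.3]
turn [ 0.0052 -0.0088  0.0165] deg/row 3.492831592119912 mm/row 29.34106832315854
[-0.826, -0.515, -0.096] [0.0052, -0.0088, 0.0165]
[-0.853, -0.473, -0.065] [0.0052, -0.0088, 0.0165]
[-0.878, -0.429, -0.034] [0.0052, -0.0088, 0.0165]
[-0.9, -0.383, -0.003] [0.0052, -0.0088, 0.0165]
[-0.918, -0.336, 0.028] [0.0052, -0.0088, 0.0165]
[-0.933, -0.287, 0.059] [0.0052, -0.0088, 0.0165]
[-0.945, -0.237, 0.089] [0.0052, -0.0088, 0.0165]
[-0.953, -0.186, 0.118] [0.0052, -0.0088, 0.0165]
[-0.957, -0.134, 0.147] [0.0052, -0.0088, 0.0165]
[-0.959, -0.082, 0.175] [0.0052, -0.0088, 0.0165]
[-0.956, -0.029, 0.203] [0.0052, -0.0088, 0.0165]
[-0.951, 0.024, 0.229] [0.0052, -0.0088, 0.0165]
[-0.941, 0.077, 0.254] [0.0052, -0.0088, 0.0165]
[-0.929, 0.13, 0.278] [0.0052, -0.0088, 0.0165]
[-0.913, 0.182, 0.301] [0.0052, -0.0088, 0.0165]
[-0.893, 0.234, 0.322] [0.0052, -0.0088, 0.0165]
[-0.871, 0.285, 0.343] [0.0052, -0.0088, 0.0165]
[-0.845, 0.336, 0.361] [0.0052, -0.0088, 0.0165]
[-0.816, 0.385, 0.378] [0.0052, -0.0088, 0.0165]
[-0.784, 0.432, 0.393] [0.0052, -0.0088, 0.0165]
```

>>> arm_command --moves '[0,-0.826,-0.515,-0.15,0.0052,-0.0088,0.0165,0,-0.853,-0.473,-0.12,0.0052,-0.0088,0.0165,0,-0.878,-0.429,-0.09,0.0052,-0.0088,0.0165,0,-0.9,-0.383,-0.06,0.0052,-0.0088,0.0165,0,-0.918,-0.336,0,0.0052,-0.0088,0.0165,0,-0.933,-0.287,0.04,0.0052,-0.0088,0.0165,0,-0.945,-0.237,0.07,0.0052,-0.0088,0.0165,0,-0.953,-0.186,0.1,0.0052,-0.0088,0.0165,0,-0.957,-0.134,0.13,0.0052,-0.0088,0.0165,0,-0.959,-0.082,0.16,0.0052,-0.0088,0.0165]'

```text
time: 1.9
tool_pos: [0.3631, 0.4183, 0.2707]
orientation: [[-0.689, 0.707, 0.158], [0.658, 0.702, -0.272], [-0.303, -0.084, -0.949]]
force: [-0.2, -0.2, 0.4]
gripper_width: 1.002
finger_force: 0.0
```

>>> arm_command --moves '[0,-0.956,-0.029,0.203,0.0052,-0.0088,0.0165,0,-0.951,0.024,0.229,0.0052,-0.0088,0.0165,0,-0.941,0.077,0.254,0.0052,-0.0088,0.0165,0,-0.929,0.13,0.278,0.0052,-0.0088,0.0165,0,-0.913,0.182,0.301,0.0052,-0.0088,0.0165,0,-0.893,0.234,0.322,0.0052,-0.0088,0.0165,0,-0.871,0.285,0.343,0.0052,-0.0088,0.0165,0,-0.845,0.336,0.361,0.0052,-0.0088,0.0165,0,-0.816,0.385,0.378,0.0052,-0.0088,0.0165,0,-0.784,0.432,0.393,0.0052,-0.0088,0.0165]'

```text
time: 2.9
tool_pos: [0.5653, 0.2076, 0.3001]
orientation: [[-0.198, 0.97, 0.143], [0.792, 0.244, -0.559], [-0.577, 0.003, -0.817]]
force: [0.0, 0.8, -0.2]
gripper_width: 0.997
finger_force: 0.0
```

Run:
```python
from h import *
T=wp();im=grab_frame('wrist');print(observe()['time'],T, head(14.3,-35).round(3),observe()['force'])
np.savez('w1.npz',R=T[0],t=T[1])
for q in['sample','window','prong_root']:print(q,[(np.round(d['at'],1).tolist(),round(d['score'],2)) for d in pinpoint(q,'wrist')][:4])
cv2.imwrite('pics/w1.png',np.clip(im*1.6,0,255).astype(np.uint8))
```

```text
2.95 (array([[-0.19776555,  0.969779  ,  0.14288972],
       [ 0.79245105,  0.2439703 , -0.55901684],
       [-0.57698364,  0.00267884, -0.81675131]]), array([0.56527023, 0.20761773, 0.30010434])) [[-0.202  0.969  0.142]
 [ 0.794  0.247 -0.556]
 [-0.574  0.    -0.819]] [ 1.12902658 -3.33860254 -0.39751575]
sample [([308.9, 120.1], 0.92), ([338.2, 79.6], 0.67)]
window [([305.7, 152.5], 0.75), ([342.2, 133.0], 0.63)]
prong_root [([393.6, 131.8], 0.73)]
```

View pics/w1.png

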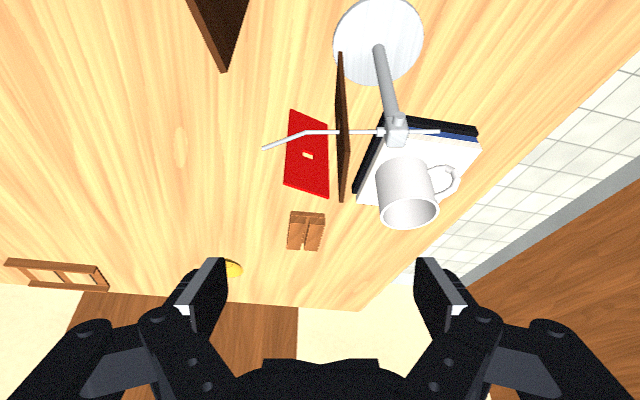

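Run:
```python
from h import *
im=cv2.imread('pics/w1.png');cv2.imwrite('pics/w1c.png',cv2.resize(im[110:170,250:410],(800,300),interpolation=2))
d=np.load('w1.npz');T=(d['R'],d['t'])
rt,_=tri(('top',(236,196)),('side',(357,164)),('wrist',(394,132),T));print('root',rt,_)
tip=tri(('top',(246.7,233.3)),('side',(321.9,155.8)),('wrist',(262.5,149),T));print('tip',tip)
print('bend',tri(('side',(334.4,162.2)),('wrist',(306,132),T)))
print('holder',tri(('top',(377,192)),('side',(299,290))))
```

```text
root [0.6366 0.1808 0.1562] [0.0027 0.001  0.0019]
tip (array([0.5296, 0.1527, 0.1748]), array([0.0004, 0.0008, 0.0005]))
bend (array([0.566 , 0.1633, 0.1552]), array([0.0023, 0.0023]))
holder (array([ 6.433e-01, -2.280e-01, -2.000e-04]), array([0.0026, 0.0026]))
```

View pics/w1c.png

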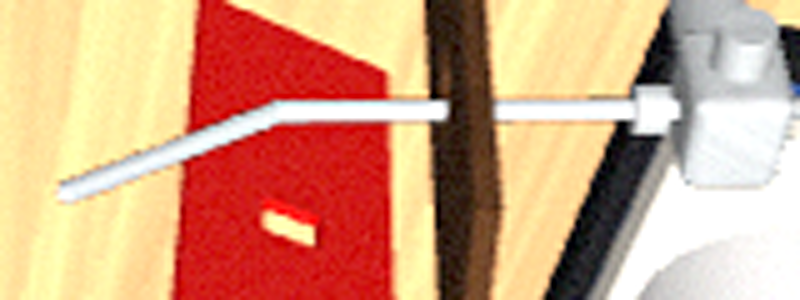

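Run:
```python
from h import *
d=np.load('w1.npz');T=(d['R'],d['t'])
for h in (13.5,14.5,15.5):
  a=np.radians(h);u=np.array([-np.cos(a),-np.sin(a),0]);n=np.array([-np.sin(a),np.cos(a),0])
  p0=np.array([.5296,.1527,.1748])
  print('head',h)
  pts={}
  for k,p in dict(root=(397,131.5),col=(376.6,132),brd_r=(348.6,132),brd_l=(339.4,132),bend=(306.4,132),tip=(263.4,148)).items():
    o,r=ray('wrist',p,T);X=o+r*(n@(p0-o))/(n@r);pts[k]=X;print(k,X.round(4),'out from tip',round(u@(X-p0)*1e3,1))
  v=pts['tip']-pts['bend'];print('len',np.linalg.norm(v)*1e3,'ang',np.degrees(np.arctan2(v[2],u@v)))
```

```text
head 13.5
root [0.6425 0.1798 0.1522] out from tip -116.1
col [0.6248 0.1756 0.153 ] out from tip -97.9
brd_r [0.6007 0.1698 0.1532] out from tip -73.1
brd_l [0.5928 0.1679 0.1533] out from tip -65.0
bend [0.5645 0.1611 0.1536] out from tip -35.9
tip [0.5298 0.1527 0.174 ] out from tip -0.2
len 41.107499785450095 ang 29.689560920153344
head 14.5
root [0.6413 0.1816 0.1545] out from tip -115.4
col [0.624  0.1771 0.155 ] out from tip -97.5
brd_r [0.6002 0.171  0.1547] out from tip -73.0
brd_l [0.5924 0.169  0.1546] out from tip -64.9
bend [0.5644 0.1617 0.1543] out from tip -35.9
tip [0.5298 0.1528 0.174 ] out from tip -0.2
len 40.79072770989188 ang 28.79522320757663
head 15.5
root [0.6402 0.1834 0.1568] out from tip -114.7
col [0.6231 0.1786 0.1569] out from tip -97.1
brd_r [0.5998 0.1722 0.1562] out from tip -72.8
brd_l [0.5921 0.17   0.1559] out from tip -64.8
bend [0.5643 0.1623 0.155 ] out from tip -36.0
tip [0.5298 0.1528 0.174 ] out from tip -0.2
len 40.492982551215654 ang 27.87777794083547
```

Run:
```python
from h import *
plan(head(14.3),np.array([.594,.169,.245]),8)
```

```text
turn [ 0.      0.0244 -0.0001] deg/row 4.39370723259472 mm/row 9.186667462118962
[-0.024, 0.079, 0.295] [0.0, 0.0244, -0.0001]
[-0.046, 0.079, 0.292] [0.0, 0.0244, -0.0001]
[-0.068, 0.079, 0.288] [0.0, 0.0244, -0.0001]
[-0.09, 0.079, 0.282] [0.0, 0.0244, -0.0001]
[-0.112, 0.079, 0.274] [0.0, 0.0244, -0.0001]
[-0.132, 0.079, 0.265] [0.0, 0.0244, -0.0001]
[-0.152, 0.079, 0.254] [0.0, 0.0244, -0.0001]
[-0.171, 0.079, 0.241] [0.0, 0.0244, -0.0001]
```

>>> arm_command --moves '[0.6,-0.024,0.079,0.295,0,0.0244,0,0.6,-0.046,0.079,0.292,0,0.0244,0,0.6,-0.068,0.079,0.288,0,0.0244,0,0.6,-0.09,0.079,0.282,0,0.0244,0,0.6,-0.112,0.079,0.274,0,0.0244,0,0.6,-0.132,0.079,0.265,0,0.0244,0,0.6,-0.152,0.079,0.254,0,0.0244,0,0.6,-0.171,0.079,0.241,0,0.0244,0,0.6,0,0,0,0,0,0,0.6,0,0,0,0,0,0]'

```text
time: 4.1
tool_pos: [0.5931, 0.1707, 0.2454]
orientation: [[-0.248, 0.969, 0.001], [0.969, 0.248, 0.0], [-0.0, 0.001, -1.0]]
force: [0.9, -0.2, 0.1]
gripper_width: 0.4
finger_force: 0.0
```

Run:
```python
from h import *
T=wp();im=grab_frame('wrist');print(observe()['time'],T,observe()['force'])
np.savez('w2.npz',R=T[0],t=T[1])
c=np.array([.594,.169,.2095]);x=np.array([-.247,.969,0])
print(proj('wrist',c-.03*x,T),proj('wrist',c+.03*x,T),proj('wrist',[.5296,.1527,.1748],T))
cv2.imwrite('pics/w2.png',np.clip(im*1.6,0,255).astype(np.uint8))
```

```text
4.15 (array([[-2.48123449e-01,  9.68727927e-01,  9.78779453e-04],
       [ 9.68728406e-01,  2.48123495e-01,  7.62934796e-05],
       [-1.68950554e-04,  9.67101661e-04, -9.99999518e-01]]), array([0.59305365, 0.1707233 , 0.24536292])) [-0.90914253  0.23303887  0.07809215]
[321.4 278.5] [321.6 186.8] [227.  214.4]
```

View pics/w2.png

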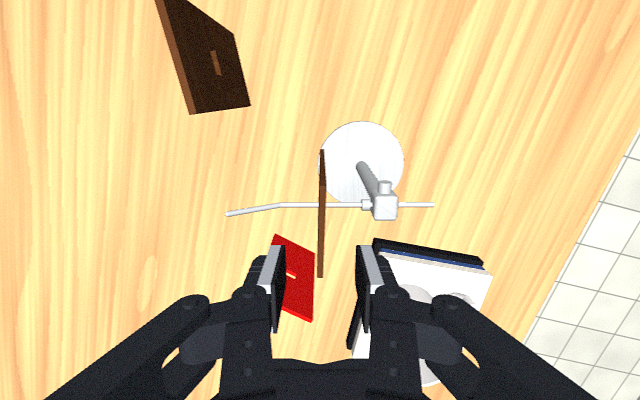

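>>> arm_command --moves '[0.6,-0.06,0,0.5,0,0,0,0.6,0,0,0.5,0,0,0,0.6,0,0,0.5,0,0,0,0.6,0,0,0.4,0,0,0,0.6,0,0,0.3,0,0,0,0.6,0,0,0.1,0,0,0,0.6,0,0,0,0,0,0,0.8,0,0,0,0,0,0,0.85,0,0,0,0,0,0,0.88,0,0,0,0,0,0]' --newtons 20

```text
time: 5.15
tool_pos: [0.5942, 0.1686, 0.1769]
orientation: [[-0.248, 0.969, 0.002], [0.969, 0.248, 0.001], [0.001, 0.002, -1.0]]
force: [0.5, 0.2, 0.4]
gripper_width: 0.118
finger_force: 0.0
```

```bash
cat >> h.py <<'E'
def favg(n=6,pic=None):
    F=[];Mo=[]
    for i in range(n):
        im=grab_frame('wrist');s=observe();F.append(s['force']);Mo.append(s['moment'])
    F=np.array(F);print('t',round(s['time'],2),'pos',np.round(s['tool_pos'],4),'F',F.mean(0).round(2),'sd',F.std(0).round(2),'M',np.mean(Mo,0).round(3),'w',round(s['gripper_width'],3),'ff',s['finger_force'])
    if pic: cv2.imwrite(pic,np.clip(im*1.6,0,255).astype(np.uint8))
    return s
E
python3 -c "
from h import *
favg(6)"
```

```text
t 5.45 pos [0.5939 0.1685 0.1763] F [-0.19  0.05 -0.14] sd [0.31 0.34 0.3 ] M [ 0.009 -0.005  0.001] w 0.123 ff 0.0
```

>>> arm_command --moves '[0.91,0,0,0,0,0,0,0.93,0,0,0,0,0,0,0.95,0,0,0,0,0,0,0.97,0,0,0,0,0,0,1,0,0,0,0,0,0,1,0,0,0,0,0,0,1,0,0,0,0,0,0,1,0,0,0,0,0,0,1,0,0,0,0,0,0,1,0,0,0,0,0,0]' --newtons 25

```text
time: 6.45
tool_pos: [0.5939, 0.1685, 0.1763]
orientation: [[-0.248, 0.969, 0.001], [0.969, 0.248, 0.001], [0.001, 0.001, -1.0]]
force: [0.5, 0.2, -0.3]
gripper_width: 0.042
finger_force: 26.4
```

```bash
python3 -c "
from h import *
favg(6)"
```

```text
t 6.75 pos [0.5939 0.1685 0.1763] F [0.08 0.28 0.27] sd [0.35 0.37 0.37] M [-0.012 -0.003 -0.004] w 0.048 ff 26.44865334033966
```

>>> arm_command --moves '[1,0,0,-0.03,0,0,0,1,0,0,-0.03,0,0,0,1,0,0,-0.03,0,0,0,1,0,0,-0.033,0,0,0,1,0,0,0,0,0,0,1,0,0,0,0,0,0,1,0,0,0,0,0,0,1,0,0,0,0,0,0,1,0,0,0,0,0,0,1,0,0,0,0,0,0]'

```text
time: 7.75
tool_pos: [0.5938, 0.1685, 0.1799]
orientation: [[-0.248, 0.969, 0.001], [0.969, 0.248, 0.001], [0.001, 0.001, -1.0]]
force: [0.6, 0.2, -0.8]
gripper_width: 0.043
finger_force: 26.4
```

```bash
python3 -c "
from h import *
favg(6)"
```

```text
t 8.05 pos [0.5938 0.1685 0.1799] F [-0.05 -0.15 -0.42] sd [0.3  0.28 0.37] M [-0.018  0.002 -0.011] w 0.043 ff 26.433178782463074
```

>>> arm_command --moves '[1,0,-0.05,0,0,0,0,1,0,-0.12,0,0,0,0,1,0,-0.12,0,0,0,0,1,0,-0.12,0,0,0,0,1,0,-0.12,0,0,0,0,1,0,-0.12,0,0,0,0,1,0,-0.12,0,0,0,0,1,0,-0.12,0,0,0,0,1,0,-0.06,0,0,0,0,1,0,0,0,0,0,0]'

```text
time: 9.05
tool_pos: [0.5661, 0.1614, 0.18]
orientation: [[-0.248, 0.969, 0.001], [0.969, 0.248, 0.001], [0.001, 0.001, -1.0]]
force: [0.2, 0.3, 0.1]
gripper_width: 0.041
finger_force: 26.4
```

```bash
python3 -c "
from h import *
favg(6,'pics/w3.png')"
```

```text
t 9.35 pos [0.5664 0.1615 0.1799] F [ 0.1  -0.13 -0.11] sd [0.5  0.72 0.54] M [-0.002 -0.02  -0.004] w 0.042 ff 26.430974900722504
```

View pics/w3.png

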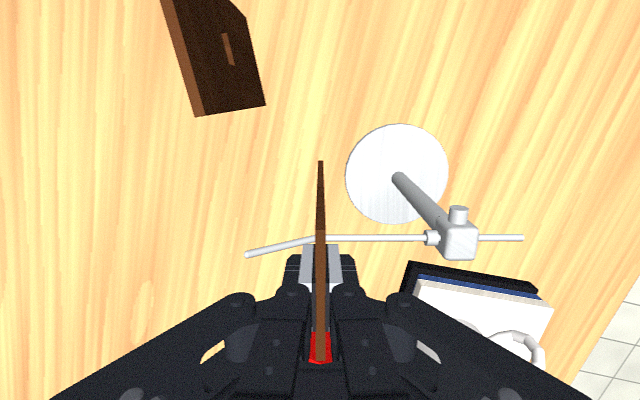

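>>> arm_command --moves '[1,0,-0.067,0,0,0,0,1,0,-0.067,-0.038,0,0,0,1,0,-0.067,-0.038,0,0,0,1,0,-0.067,-0.038,0,0,0,1,0,-0.067,-0.038,0,0,0,1,0,-0.067,-0.038,0,0,0,1,0,-0.067,-0.038,0,0,0,1,0,-0.067,-0.038,0,0,0,1,0,-0.067,-0.038,0,0,0,1,0,0,0,0,0,0]'

```text
time: 10.35
tool_pos: [0.5486, 0.1569, 0.1892]
orientation: [[-0.248, 0.969, 0.001], [0.969, 0.248, 0.001], [0.001, 0.002, -1.0]]
force: [0.9, -0.5, 0.0]
gripper_width: 0.044
finger_force: 26.4
```

```bash
python3 -c "
from h import *
favg(8)"
```

```text
t 10.75 pos [0.5488 0.1569 0.1889] F [ 0.24  0.07 -0.18] sd [0.36 0.36 0.24] M [ 0.007  0.003 -0.005] w 0.041 ff 26.429513096809387
```

>>> arm_command --moves '[1,0,-0.05,-0.028,0,0,0,1,0,-0.05,-0.028,0,0,0,1,0,-0.05,-0.028,0,0,0,1,0,-0.05,-0.028,0,0,0,1,0,-0.05,-0.028,0,0,0,1,0,-0.05,-0.028,0,0,0,1,0,-0.05,-0.028,0,0,0,1,0,-0.05,-0.028,0,0,0,1,0,0,0,0,0,0,1,0,0,0,0,0,0]'

```text
time: 11.75
tool_pos: [0.5371, 0.154, 0.1958]
orientation: [[-0.248, 0.969, 0.001], [0.969, 0.248, 0.001], [0.001, 0.001, -1.0]]
force: [0.5, 0.7, 0.5]
gripper_width: 0.046
finger_force: 26.4
```

```bash
python3 -c "
from h import *
favg(8,'pics/w4.png')"
```

```text
t 12.15 pos [0.5371 0.154  0.1957] F [-0.22 -0.26 -0.12] sd [0.53 0.39 0.61] M [ 0.002 -0.007 -0.019] w 0.044 ff 26.430659294128418
```

View pics/w4.png

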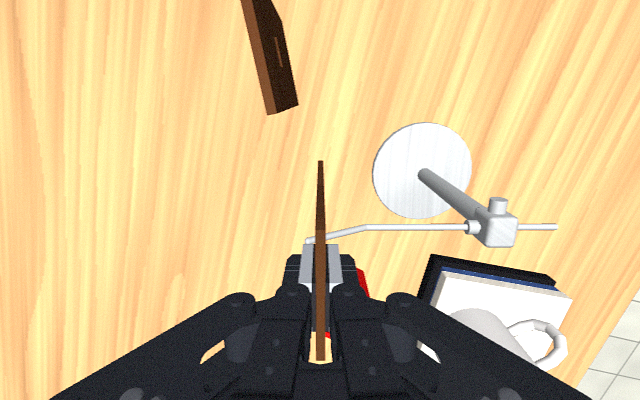

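>>> arm_command --moves '[1,0,-0.05,-0.028,0,0,0,1,0,-0.05,-0.028,0,0,0,1,0,-0.05,-0.028,0,0,0,1,0,-0.05,-0.028,0,0,0,1,0,-0.05,-0.028,0,0,0,1,0,-0.06,-0.034,0,0,0,1,0,-0.1,-0.03,0,0,0,1,0,-0.15,-0.03,0,0,0,1,0,-0.15,0,0,0,0,1,0,-0.15,0,0,0,0]'

```text
time: 13.15
tool_pos: [0.5116, 0.1474, 0.2027]
orientation: [[-0.248, 0.969, 0.001], [0.969, 0.248, 0.001], [0.001, 0.001, -1.0]]
force: [-0.6, -0.5, 0.1]
gripper_width: 0.041
finger_force: 26.4
```

```bash
python3 -c "
from h import *
favg(4)
im=grab_frame('wrist');grab_frame('side');cv2.imwrite('pics/w5.png',np.clip(im*1.6,0,255).astype(np.uint8))
for q in['window','sample']:
  print(q,[(np.round(d['at']).tolist(),round(d['score'],2)) for d in pinpoint(q,'side')])
im=cv2.imread('pics/w5.png');a=cv2.resize(im[150:290,230:430],(800,560));cv2.imwrite('pics/w5c.png',a)
"
```

```text
t 13.35 pos [0.512  0.1476 0.2028] F [-0.4  -0.03 -0.17] sd [0.52 0.41 0.58] M [-0.004  0.009  0.008] w 0.039 ff 26.379151046276093
window [([326.0, 202.0], 0.92), ([320.0, 156.0], 0.61), ([316.0, 152.0], 0.53)]
sample [([324.0, 222.0], 0.86), ([318.0, 174.0], 0.54), ([343.0, 160.0], 0.4)]
```

View pics/w5c.png

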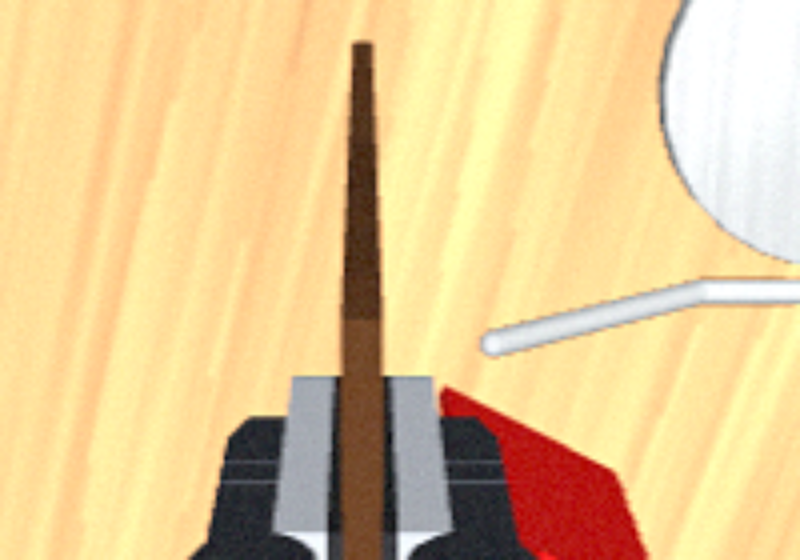

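Run:
```python
from h import *
R,t=wp()
plan(head(4.9),np.array([.58,-.225,.278]),14,R,np.array([.512,.1476,.278]))
```

```text
turn [ 0.     -0.      0.0038] deg/row 0.6756937739548246 mm/row 27.053872935613615
[-0.9, -0.063, -0.001] [0.0, -0.0, 0.0038]
[-0.9, -0.053, -0.0] [0.0, -0.0, 0.0038]
[-0.901, -0.042, -0.0] [0.0, -0.0, 0.0038]
[-0.901, -0.031, -0.0] [0.0, -0.0, 0.0038]
[-0.902, -0.021, -0.0] [0.0, -0.0, 0.0038]
[-0.902, -0.01, -0.0] [0.0, -0.0, 0.0038]
[-0.902, 0.001, -0.0] [0.0, -0.0, 0.0038]
[-0.902, 0.011, -0.0] [0.0, -0.0, 0.0038]
[-0.902, 0.022, -0.0] [0.0, -0.0, 0.0038]
[-0.901, 0.032, -0.0] [0.0, -0.0, 0.0038]
[-0.901, 0.043, -0.0] [0.0, -0.0, 0.0038]
[-0.9, 0.054, -0.0] [0.0, -0.0, 0.0038]
[-0.899, 0.064, -0.0] [0.0, -0.0, 0.0038]
[-0.899, 0.075, -0.0] [0.0, -0.0, 0.0038]
```

>>> arm_command --moves '[1,0,-0.1,-0.4,0,0,0,1,0,0,-0.7,0,0,0,1,0,0,-0.8,0,0,0,1,-0.4,-0.03,-0.6,0,0,0.0038,1,-0.9,-0.05,0,0,0,0.0038,1,-0.9,-0.04,0,0,0,0.0038,1,-0.9,-0.03,0,0,0,0.0038,1,-0.9,-0.02,0,0,0,0.0038,1,-0.9,-0.01,0,0,0,0.0038,1,-0.9,0,0,0,0,0.0038]'

```text
time: 14.55
tool_pos: [0.5405, -0.0257, 0.2786]
orientation: [[-0.166, 0.986, 0.002], [0.986, 0.166, 0.001], [0.001, 0.002, -1.0]]
force: [0.6, -0.6, -0.2]
gripper_width: 0.043
finger_force: 26.4
```

>>> arm_command --moves '[1,-0.9,0.01,0,0,0,0.0038,1,-0.9,0.02,0,0,0,0.0038,1,-0.9,0.03,0,0,0,0.0038,1,-0.9,0.04,0,0,0,0.0038,1,-0.9,0.05,0,0,0,0.0038,1,-0.9,0.06,0,0,0,0.0038,1,-0.7,0.07,0,0,0,0.0038,1,-0.3,0.05,0,0,0,0,1,0,0,0,0,0,0,1,0,0,0,0,0,0]'

```text
time: 15.55
tool_pos: [0.5753, -0.2125, 0.2776]
orientation: [[-0.085, 0.996, 0.001], [0.996, 0.085, 0.002], [0.002, 0.001, -1.0]]
force: [0.4, 0.3, -0.9]
gripper_width: 0.041
finger_force: 26.4
```

Run:
```python
from h import *
favg(1);T=wp();im=grab_frame('wrist');np.savez('w6.npz',R=T[0],t=T[1])
cv2.imwrite('pics/w6.png',np.clip(im*1.6,0,255).astype(np.uint8))
for q in['holder','sample','window']:
  for d in pinpoint(q,'wrist'): print(q,np.round(d['at']),round(d['score'],2),atz('wrist',d['at'],0,T).round(4))
# predicted corners
a=np.radians(94.9);y=np.array([np.cos(a),np.sin(a),0]);x=np.array([y[1],-y[0],0]);c=np.array([.641,-.228,.03])
for i in(-1,1):
  for j in (-1,1): print(proj('wrist',c+i*.035*x+j*.055*y,T))
```

```text
t 15.6 pos [ 0.5754 -0.212   0.2776] F [-0.14 -0.19 -0.49] sd [0. 0. 0.] M [ 0.009 -0.052 -0.004] w 0.042 ff 26.363111436367035
holder [369. 173.] 0.56 [ 0.6423 -0.2255  0.    ]
sample [320. 195.] 0.86 [ 0.5798 -0.2625  0.    ]
[342.5 221. ]
[344.4 135.3]
[396.3 220.9]
[402.8 135.3]
```

Run:
```python
from h import *
g=cv2.cvtColor(cv2.imread('pics/w6.png'),6)
for r in range(126,232,8): print(r,g[r,334:412:2].tolist())
```

```text
126 [224, 226, 220, 227, 227, 220, 221, 233, 235, 227, 222, 228, 225, 225, 222, 215, 212, 218, 213, 230, 236, 239, 233, 222, 219, 236, 232, 228, 228, 231, 222, 213, 220, 220, 226, 217, 211, 219, 215]
134 [222, 222, 222, 226, 228, 228, 236, 244, 237, 234, 235, 237, 206, 204, 192, 192, 197, 198, 203, 208, 215, 217, 212, 158, 166, 174, 173, 178, 172, 172, 156, 210, 224, 222, 217, 215, 219, 215, 213]
142 [223, 223, 222, 229, 197, 117, 155, 159, 165, 163, 155, 160, 153, 148, 132, 141, 133, 144, 147, 151, 89, 100, 163, 155, 168, 161, 149, 155, 159, 147, 138, 140, 127, 141, 205, 212, 216, 217, 210]
150 [221, 226, 227, 226, 150, 131, 162, 158, 170, 160, 154, 160, 154, 145, 137, 134, 139, 142, 149, 149, 75, 134, 165, 154, 167, 158, 151, 151, 144, 144, 138, 133, 143, 149, 220, 217, 218, 212, 200]
158 [220, 224, 226, 224, 146, 138, 155, 160, 165, 161, 154, 155, 151, 140, 137, 142, 143, 143, 145, 150, 59, 164, 157, 154, 163, 161, 149, 155, 144, 133, 131, 137, 149, 166, 221, 219, 210, 208, 195]
166 [220, 228, 225, 221, 157, 144, 158, 149, 163, 155, 146, 152, 151, 140, 142, 147, 147, 134, 152, 136
[... 990 characters left out ...]
5, 63, 163, 155, 156, 163, 153, 157, 156, 154, 151, 151, 148, 143, 188, 208, 204, 206, 209, 225, 227]
214 [222, 224, 222, 229, 110, 170, 157, 160, 159, 149, 151, 157, 152, 140, 145, 145, 135, 139, 139, 57, 163, 149, 159, 158, 152, 148, 157, 154, 141, 143, 150, 138, 217, 207, 208, 199, 210, 220, 234]
222 [225, 225, 225, 224, 223, 160, 146, 166, 181, 168, 169, 177, 164, 154, 155, 159, 188, 232, 244, 244, 210, 207, 203, 180, 196, 181, 198, 200, 188, 192, 177, 220, 206, 205, 203, 202, 221, 231, 231]
230 [226, 223, 223, 224, 223, 223, 222, 228, 220, 215, 224, 225, 228, 220, 229, 222, 225, 238, 242, 233, 238, 236, 222, 233, 223, 225, 238, 227, 228, 230, 220, 211, 208, 205, 204, 205, 220, 234, 233]
```

Run:
```python
from h import *
g=cv2.GaussianBlur(cv2.cvtColor(cv2.imread('pics/w6.png'),6).astype(float),(1,5),0)
d=np.load('w6.npz');T=(d['R'],d['t'])
def edge(lo,hi,rows):
    P=[]
    for r in rows:
        s=np.diff(g[r,lo:hi]);i=s.argmax();w=np.clip(s[max(0,i-1):i+2],0,None);P.append((lo+.5+((np.arange(max(0,i-1),max(0,i-1)+len(w)))*w).sum()/w.sum(),r))
    P=np.array(P);X=np.array([atz('wrist',p,.03,T) for p in P])
    k=np.ones(len(X),bool)
    for _ in range(4):
        c=np.polyfit(X[k,1],X[k,0],1);e=X[:,0]-np.polyval(c,X[:,1]);k=abs(e)<2*max(e[k].std(),3e-4)
    print('heading',90-np.degrees(np.arctan(c[0])) ,'x at y=-.228',np.polyval(c,-.228).round(4),'sd',e[k].std().round(4),k.sum());return c
a=edge(368,382,range(142,218));b=edge(388,408,range(142,218))
for col in(350,356,362,384,390): 
    s=g[:,col];print(col,'rows',[ (r,round(s[r+1]-s[r])) for r in range(128,228) if abs(s[r+1]-s[r])>22])
for c in(355,386):
  for r in(135.5,140,219): print(c,r,atz('wrist',(c,r),.03,T).round(4))
# held board near edge in image: foot check
R,t=T
print('tool y hd',np.degrees(np.arctan2(R[1,1],R[0,1])))
```

```text
heading 95.42930096065895 x at y=-.228 0.6448 sd 0.0002 76
heading 95.59348062637102 x at y=-.228 0.6757 sd 0.0002 76
350 rows [(133, -35), (134, -51), (135, -24), (137, 24), (222, 23)]
356 rows [(133, -33), (134, -48), (135, -23), (222, 25)]
362 rows [(133, -33), (134, -40), (221, 24), (222, 32)]
384 rows [(133, -40), (134, -37)]
390 rows [(133, -37), (134, -35), (221, 26), (222, 26)]
355 135.5 [ 0.6141 -0.1754  0.03  ]
355 140 [ 0.6148 -0.1807  0.03  ]
355 219 [ 0.6267 -0.2817  0.03  ]
386 135.5 [ 0.6511 -0.1722  0.03  ]
386 140 [ 0.6519 -0.1775  0.03  ]
386 219 [ 0.6668 -0.2783  0.03  ]
tool y hd 4.906108795292715
```

Run:
```python
from h import *
favg(1);plan(head(5.5),np.array([.6408,-.228,.2776]),3);print(wp()[1])
```

```text
t 15.85 pos [ 0.5753 -0.2128  0.2776] F [-0.39 -0.47 -0.23] sd [0. 0. 0.] M [-0.008  0.078 -0.024] w 0.043 ff 26.36276364326477
turn [ 0.0002 -0.0001 -0.0012] deg/row 0.21538984329367716 mm/row 22.426828772664912
[-0.23, 0.711, 0.0] [0.0002, -0.0001, -0.0012]
[-0.232, 0.711, -0.0] [0.0002, -0.0001, -0.0012]
[-0.235, 0.71, -0.0] [0.0002, -0.0001, -0.0012]
[ 0.57525457 -0.21281915  0.27755019]
```

Total: shift −0.70 in x and +2.13 in y, turn −0.0036 about z; then descend 115 mm (3.83) to TCP z ≈ 0.163.

>>> arm_command --moves '[1,-0.1,0.33,0,0,0,-0.0012,1,-0.15,0.45,0,0,0,-0.0012,1,-0.15,0.45,0,0,0,-0.0012,1,-0.15,0.45,0.4,0,0,0,1,-0.15,0.45,0.7,0,0,0,1,0,0,0.9,0,0,0,1,0,0,0.9,0,0,0,1,0,0,0.6,0,0,0,1,0,0,0.33,0,0,0,1,0,0,0,0,0,0]'

```text
time: 16.85
tool_pos: [0.6405, -0.2283, 0.1609]
orientation: [[-0.095, 0.995, -0.001], [0.995, 0.095, 0.001], [0.002, -0.001, -1.0]]
force: [-1.0, 1.0, -0.9]
gripper_width: 0.045
finger_force: 26.4
```

Run:
```python
from h import *
favg(2);T=wp();im=grab_frame('wrist');np.savez('w7.npz',R=T[0],t=T[1])
cv2.imwrite('pics/w7.png',np.clip(im*1.6,0,255).astype(np.uint8))
print(T[1],np.degrees(np.arctan2(T[0][1,1],T[0][0,1])),T[0][2])
c=np.array([.6408,-.228,.03]);a=np.radians(95.5);y=np.array([np.cos(a),np.sin(a),0]);x=np.array([y[1],-y[0],0])
for i in(-.035,-.004,.004,.035): print(proj('wrist',c+i*x+.055*y,T),proj('wrist',c+i*x+.03*y,T))
im=cv2.imread('pics/w7.png');cv2.imwrite('pics/w7c.png',cv2.resize(im[60:260,220:420],(600,600),interpolation=2))
```

```text
t 16.95 pos [ 0.6415 -0.229   0.1634] F [ 0.03  0.14 -0.4 ] sd [0.07 0.45 0.27] M [-0.041  0.017  0.011] w 0.044 ff 26.369885802268982
[ 0.64146878 -0.22901368  0.16338397] 5.442597345328145 [ 1.43663783e-04  2.25352332e-03 -9.99997450e-01]
[277.6 123.3] [278.8 153. ]
[314.7 123.2] [314.8 153. ]
[324.2 123.2] [324.1 153. ]
[361.3 123.1] [360.2 152.9]
```

View pics/w7c.png

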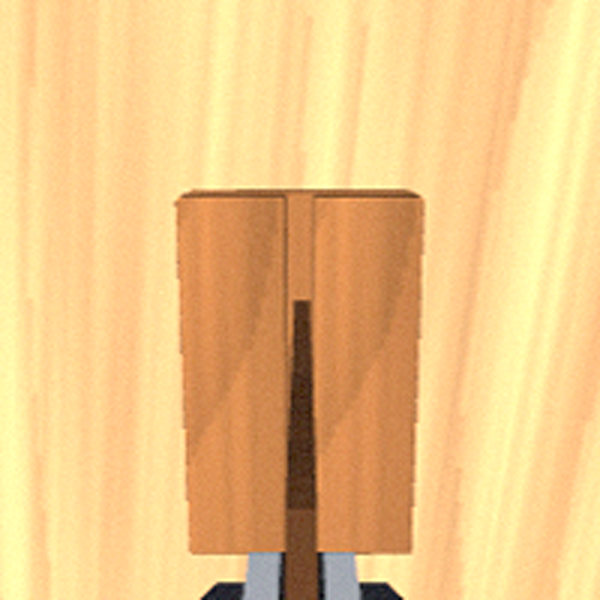

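>>> arm_command --moves '[1,0,-0.02,0.2,0,0,0,1,0,0,0.3,0,0,0,1,0,0,0.3,0,0,0,1,0,0,0.2,0,0,0,1,0,0,0.15,0,0,0,1,0,0,0.15,0,0,0,1,0,0,0.1,0,0,0,1,0,0,0.08,0,0,0,1,0,0,0.04,0,0,0,1,0,0,0,0,0,0]'

```text
time: 18.0
tool_pos: [0.6403, -0.2288, 0.117]
orientation: [[-0.095, 0.996, 0.001], [0.996, 0.095, 0.001], [0.001, 0.001, -1.0]]
force: [-0.1, 0.0, -0.2]
gripper_width: 0.044
finger_force: 26.4
```

```bash
python3 -c "
from h import *
favg(6,'pics/w8.png')"
```

```text
t 18.3 pos [ 0.6403 -0.2288  0.1172] F [-0.   -0.08 -0.09] sd [0.33 0.47 0.27] M [-0.005 -0.004 -0.002] w 0.044 ff 26.369285881519318
```

>>> arm_command --moves '[1,0,0,0.015,0,0,0,1,0,0,0.015,0,0,0,1,0,0,0.015,0,0,0,1,0,0,0.015,0,0,0,1,0,0,0.015,0,0,0,1,0,0,0.015,0,0,0,1,0,0,0.01,0,0,0,1,0,0,0,0,0,0,1,0,0,0,0,0,0,1,0,0,0,0,0,0]'

```text
time: 19.3
tool_pos: [0.6403, -0.2288, 0.1141]
orientation: [[-0.095, 0.996, 0.001], [0.996, 0.095, 0.001], [0.001, 0.001, -1.0]]
force: [0.6, -0.3, -0.6]
gripper_width: 0.041
finger_force: 26.4
```

```bash
python3 -c "
from h import *
favg(6)"
```

```text
t 19.6 pos [ 0.6403 -0.2288  0.114 ] F [-0.2  -0.15  0.08] sd [0.5  0.36 0.56] M [ 0.013 -0.017  0.007] w 0.046 ff 26.37061446905136
```

Little or no contact yet; feel down another 1.2 mm.

>>> arm_command --moves '[1,0,0,0.01,0,0,0,1,0,0,0.01,0,0,0,1,0,0,0.01,0,0,0,1,0,0,0.01,0,0,0,1,0,0,0,0,0,0,1,0,0,0,0,0,0,1,0,0,0,0,0,0,1,0,0,0,0,0,0,1,0,0,0,0,0,0,1,0,0,0,0,0,0]'

```text
time: 20.6
tool_pos: [0.6404, -0.2288, 0.1134]
orientation: [[-0.095, 0.996, 0.002], [0.996, 0.095, 0.001], [0.001, 0.002, -1.0]]
force: [-1.7, 1.2, 4.7]
gripper_width: 0.039
finger_force: 27.2
```

```bash
python3 -c "
from h import *
favg(6)"
```

```text
t 20.9 pos [ 0.6405 -0.2288  0.1134] F [-1.25  0.24  5.14] sd [0.5  0.57 0.35] M [ 0.202  0.377 -0.001] w 0.037 ff 27.23035991191864
```

>>> arm_command --moves '[1,0,0,-0.01,0,0,0,0.97,0,0,0,0,0,0,0.95,0,0,0,0,0,0,0.93,0,0,0,0,0,0,0.91,0,0,0,0,0,0,0.88,0,0,0,0,0,0,0.85,0,0,0,0,0,0,0.82,0,0,0,0,0,0,0.79,0,0,0,0,0,0,0.76,0,0,0,0,0,0]'

```text
time: 21.9
tool_pos: [0.6403, -0.2288, 0.1131]
orientation: [[-0.095, 0.996, 0.001], [0.996, 0.095, 0.001], [0.001, 0.001, -1.0]]
force: [-0.4, 0.3, 1.1]
gripper_width: 0.242
finger_force: 0.0
```

>>> arm_command --moves '[0.72,0,0,0,0,0,0,0.68,0,0,0,0,0,0,0.64,0,0,0,0,0,0,0.6,0,0,0,0,0,0,0.54,0,0,0,0,0,0,0.48,0,0,0,0,0,0,0.42,0,0,0,0,0,0,0.35,0,0,0,0,0,0,0.28,0,0,0,0,0,0,0.2,0,0,0,0,0,0]'

```text
time: 22.9
tool_pos: [0.6402, -0.2288, 0.1131]
orientation: [[-0.095, 0.996, 0.001], [0.996, 0.095, 0.001], [0.001, 0.001, -1.0]]
force: [-0.7, 0.2, 0.6]
gripper_width: 0.802
finger_force: 0.0
```

Run:
```python
from h import *
favg(4,'pics/w9.png')
im=cv2.imread('pics/w9.png');g=cv2.cvtColor(im,6)
for r in range(90,390,15): 
    row=g[r,230:420].astype(int);dk=np.where(row<75)[0]+230
    print(r,dk.min() if len(dk) else None,dk.max() if len(dk) else None,len(dk),row[::10].tolist())
```

```text
t 23.1 pos [ 0.6403 -0.2288  0.1131] F [0.34 0.13 0.02] sd [0.51 0.41 0.61] M [-0.014  0.017 -0.017] w 0.804 ff 0.0
90 None None 0 [215, 218, 221, 219, 224, 227, 237, 231, 226, 223, 236, 228, 232, 230, 220, 220, 217, 207, 223]
105 None None 0 [220, 220, 222, 219, 225, 225, 238, 230, 230, 215, 244, 221, 232, 231, 220, 217, 217, 209, 231]
120 None None 0 [215, 215, 220, 220, 228, 224, 236, 228, 221, 219, 241, 219, 230, 233, 225, 218, 215, 209, 232]
135 None None 0 [215, 221, 217, 221, 218, 167, 157, 149, 133, 152, 158, 173, 159, 141, 146, 217, 212, 216, 240]
150 None None 0 [219, 223, 217, 219, 232, 166, 161, 148, 149, 156, 173, 173, 153, 133, 147, 222, 202, 223, 239]
165 319 322 4 [219, 217, 211, 222, 231, 162, 161, 142, 148, 56, 169, 162, 159, 135, 182, 218, 205, 228, 246]
180 318 322 5 [220, 220, 213, 223, 227, 155, 155, 143, 159, 54, 171, 161, 150, 152, 208, 215, 220, 234, 245]
195 317 323 7 [223, 217, 210, 224, 231, 152, 152, 154, 154, 56, 162, 153, 146, 154, 227, 213, 218, 238, 238]
210 316 324 9 [224, 218, 212, 224, 229, 152, 151, 155, 148, 47, 159, 148, 160, 154, 233, 206, 220,
[... 470 characters left out ...]
1, 223, 226, 228, 220, 222, 219, 85, 238, 229, 236, 231, 208, 210, 240, 19, 8]
300 230 419 40 [15, 10, 220, 226, 231, 228, 219, 229, 221, 82, 234, 231, 239, 229, 220, 214, 237, 28, 9]
315 230 419 30 [26, 165, 227, 224, 228, 231, 224, 228, 224, 85, 234, 228, 235, 221, 207, 217, 228, 208, 25]
330 230 419 17 [22, 231, 226, 227, 225, 233, 225, 228, 226, 85, 226, 217, 228, 217, 210, 220, 226, 216, 24]
345 230 419 21 [28, 227, 231, 228, 226, 237, 240, 228, 239, 83, 228, 224, 230, 211, 214, 220, 227, 213, 44]
360 230 419 110 [27, 32, 232, 232, 47, 42, 34, 85, 236, 77, 227, 122, 43, 27, 35, 220, 228, 33, 37]
375 230 419 190 [35, 43, 39, 32, 36, 30, 36, 40, 34, 44, 40, 34, 41, 42, 38, 44, 38, 40, 45]
```

>>> arm_command --moves '[0.2,0,0,-0.2,0,0,0,0.2,0,0,-0.5,0,0,0,0.2,0,0,-0.7,0,0,0,0.2,0,0,-0.7,0,0,0,0.2,0,0,-0.7,0,0,0,0.2,0,0,-0.7,0,0,0,0.2,0,0,-0.7,0,0,0,0.2,0,0,-0.5,0,0,0,0.2,0,0,0,0,0,0,0.2,0,0,0,0,0,0]'

```text
time: 24.1
tool_pos: [0.64, -0.2289, 0.2541]
orientation: [[-0.095, 0.996, 0.001], [0.996, 0.095, 0.001], [0.001, 0.001, -1.0]]
force: [1.1, 0.1, -0.9]
gripper_width: 0.799
finger_force: 0.0
```

Run:
```python
from h import *
favg(1);T=wp();im=grab_frame('wrist');g=cv2.cvtColor(np.clip(im*1.6,0,255).astype(np.uint8),6)
c=np.array([.6403,-.2288,0]);x=np.array([-.096,.995,0])
for z in(.0125,.147):
  for s in(-.03,.03): print(z,s,proj('wrist',c+s*x+[0,0,z],T))
for r in range(120,300,8):
    dk=np.where(g[r,290:350]<95)[0]+290;print(r,(dk.min(),dk.max()) if len(dk) else None,end='; ')
grab_frame('side');grab_frame('top')
for q in['sample','window','cup','case','dish','stand']: 
  for cm in('side','top'): print(q,cm,[(np.round(d['at']).tolist(),round(d['score'],2)) for d in pinpoint(q,cm)][:4])
print(proj('side',c+[0,0,.012]),proj('side',c+[0,0,.08825]),proj('top',c+[0,0,.012]),proj('top',c+[0,0,.08825]))
```

```text
t 24.15 pos [ 0.6397 -0.2287  0.2532] F [-0.41 -0.07 -1.42] sd [0. 0. 0.] M [ 0.025 -0.001  0.006] w 0.802 ff 0.0
0.0125 -0.03 [320.9 187.9]
0.0125 0.03 [320.9 139. ]
0.147 -0.03 [321.3 231.4]
0.147 0.03 [321.3 160.6]
120 None; 128 None; 136 None; 144 (np.int64(320), np.int64(322)); 152 (np.int64(320), np.int64(324)); 160 (np.int64(320), np.int64(324)); 168 (np.int64(320), np.int64(324)); 176 (np.int64(320), np.int64(324)); 184 (np.int64(320), np.int64(324)); 192 (np.int64(320), np.int64(324)); 200 (np.int64(320), np.int64(323)); 208 (np.int64(320), np.int64(322)); 216 (np.int64(320), np.int64(323)); 224 (np.int64(320), np.int64(322)); 232 None; 240 None; 248 None; 256 None; 264 None; 272 None; 280 None; 288 None; 296 None; sample side [([323.0, 224.0], 0.82), ([301.0, 287.0], 0.78), ([343.0, 160.0], 0.7), ([366.0, 228.0], 0.36)]
sample top [([288.0, 216.0], 0.7), ([376.0, 190.0], 0.65), ([224.0, 259.0], 0.6)]
window side [([300.0, 264.0], 0.86), ([320.0, 157.0], 0.44)]
window top [([287.0, 219.0], 0.67), ([384.0, 185.0], 0.66), ([216.0, 257.0], 0.61)]
cup side [([366.0, 229.0], 0.9)]
cup top [([293.0, 168.0], 0.73)]
case side [([342.0, 159.0], 0.56), ([301.0, 285.0], 0.34)]
case top [([177.0, 264.0], 0.87)]
dish side [([198.0, 328.0], 0.85)]
dish top [([458.0, 236.0], 0.75)]
stand side [([355.0, 205.0], 0.66)]
stand top [([244.0, 205.0], 0.73), ([237.0, 197.0], 0.55)]
[298.7 286.6] [297.8 266.5] [378.5 192.7] [382.7 186.8]
```

```bash
python3 -c "
from plant import *
print(finish_job())"
```

```text
the job is handed in; nothing more can be done
None
```

I took the dark wood sample off the prong and stood it upright, right way up, on the groove floor about midway along the holder. I let it go and handed the job in at about 24 s. No prong contact showed in the force readings (noise about ±1 N), and the mug, case and dish appear unmoved.

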